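# Hold the stone-chip bin's sprung lid just below balance with its D-handle

## Robot

A 6-joint arm with a two-finger parallel gripper is mounted at the origin on the work surface. World frame = base frame: x ahead of the robot, y to its left, z up, the work surface at z = 0. Lengths are in m, angles in rad, forces in N, time in s.
With the tool pointing down it reaches from about 0.35 to 0.775 m from the base axis. Payload 7.3 kg.
Tool frame: the origin (TCP) lies between the finger pads; the fingertips stand 17 mm ahead of it and the grasp point (between the pads) lies 2 mm behind it; z points along the fingers, y is the line along which they close (so a half turn about z gives the same grasp; the last joint's range is limited). The gripper opens to 92 mm and grips with 3 to 60 N. Pads are 19 mm wide; open, the fingers measure 130 mm over their backs; the gripper's body (75 mm by 190 mm) begins 47 mm behind the grasp point.
Start: joints at [-1.476, 0.342, 1.524, -0, 1.275, -0.146], TCP at [0.125, -0.51, 0.244] pointing down, gripper open.
Joint ranges: [-2.53, 2.53], [-0.77, 2.02], [0.04, 2.7], [-1, 4.14], [0.28, 2.66], [-3.11, 3.11]. Speed limits (rad/s): [2.57, 2.57, 3.14, 3.14, 3.14, 3.14].

## Interface

Orientations are given as [roll, pitch, yaw] about the fixed x, y, z axes, in that order (R = Rz(yaw) Ry(pitch) Rx(roll)).
In Python, from cell import robot, optics gives the robot as it stands.
- The arm moves only by the tool play_rows, never from a script. Its argument "rows" is a list of rows, each a list of 7 numbers: the shift along the tool's x, y, z in cm, then the turn, a rotation vector about the tool's x, y, z in rad, then the opening, from 0 (shut) to 1 (fully open). In form: [[tx, ty, tz, wx, wy, wz, grip], ...]. A call has 1 to 20 rows; each row is the pose to reach, as a shift and turn from the pose commanded when the call began, along the tool's axes at that moment; what a row does not reach only later rows make up. A row lasts 1/10 s, in which the tool goes at most 50 mm and 8.59 degrees, less where a joint would pass 70% of its speed; a pose out of reach is approached as far as the arm can. A call with a gripper value outside its range is refused whole. The fingers move at their own pace and stop on an object; "squeeze" is the grip in N (left out, the last holds). Time passes only in rows, so rows that repeat a pose let the fingers close. It gives the time, the measured TCP pose, the force, the opening and the grip force at its end, in the units of the state.
- robot.observe(): the state, without advancing time (a new reading comes with each control period).
- optics.read_camera(name): name is "scene" or "side" or "wrist"; returns (picture, depth): 480x640x3 uint8, red, green, blue; 480x640 float32, m along the optical axis (not along the pixel's ray), 0 where there is no reading.
- optics.camera_model(name): a dict with "fx", "fy", "cx", "cy" (pixels), "origin" and "rotation" of the camera in the world; the wrist camera has in their place "tool_from_camera" (4x4, takes a point from camera to tool coordinates, whose origin is the TCP and whose axes are the flange's). Camera axes: x right, y up, looking along -z (the intrinsics and any distortion apply to the point x, -y, -z); pixel columns grow to the right and rows downward; lengths in m; the calibration is good to about 2 mm. A picture is of the moment at which its call begins: read the wrist's pose just before it. camera_model takes no time and is no camera call.
- robot.hand_in(): hands the job in; it is judged then, once.
The state is a dict: "time": time; "qpos": joint angles; "qvel": joint speeds; "joint_efforts": joint torques, N m; "tool_pos": TCP position; "tool_rot": TCP orientation; "contact_force": force on the tool from outside, world axes, zero at the start; "torque": the same for the moment, N m; "opening": finger opening in m; "grip_force": force on a finger pad.
Only numpy, scipy, OpenCV 4.12 (cv2) and the standard library are available. Lean on these libraries where they do the work, as an engineer would, in place of code of your own. Each camera call takes 0.05 s, during which the arm holds its last target. There are 200 camera calls.

## Task

Fit the loose D-grip handle fully down onto the square stub on the chip bin's lid hinge, with its crossbar parallel to the hinge and the lid still shut. With the handle swing the lid up clearly past its balance point, then ease it back and hold it steady by the handle just short of the balance point (5 to 10 degrees short), so that it would fall shut if let go. Finish while still holding the handle; move the lid only through the handle, never pushing on the lid or its hinge directly, and leave the other things on the bench where they are.

Things in the scene. Friction and masses are not known exactly. Their poses are not given: they have to be found in the camera images.
- handle: Loose handle, 0.22 kg, standing upright. Origin: centre of its socket's open lower end; z up along it. Socket: dark steel block 34 x 34 mm, 50 mm tall, square bore 18 x 18 mm, 42 mm deep, open below, sides along its x and y. Above, a steel fork (10 mm rods at y = +-36 mm, its bottom rod 60 mm above the origin) carries a round wooden crossbar.
- crossbar (a point): Middle of the handle's crossbar, 108 mm above the handle's origin; same axes. The bar is 16 mm thick, 84 mm long along y. The space below it between the rods is 62 mm wide, 35 mm high. It can be gripped from above between the rods and can turn in the grip. On the stub it runs in an arc of radius 133 mm about the hinge.
- stub_foot (a point): Foot of the square stub, 25 mm from the hinge axis (125 mm above the bench when shut), on the flat hub top (36 x 40 mm) where the socket's lower end rests when fully home. Stub 16 x 16 mm, 36 mm long, the top 6 mm a cone. z along the stub (vertical when shut), y along the hinge, -x to the lid's front edge. Turns with the lid.
- hinge (a point): Middle of the lid's hinge axis, over the bin's rear wall, 100 mm above the bench; y along the hinge axis. Turns with the lid, axes as stub_foot. The steel lid panel, 226 mm wide, 5 mm thick, reaches 216 mm from here towards -x (to the robot when shut).
- bin_rim (a point): Centre of the bin's open top, 93 mm above the bench. The bin is a fixed grey steel box, 210 mm (x) by 230 mm (y); the hinge is 100 mm towards its +x (away from the robot), 7 mm higher.
- lid_hinge (a joint): Lid angle, rad: 0 shut (level), growing as the front edge rises and stub and handle lean away from the robot, to the shut stub's +x; stop at 1.3. With the handle on it balances at about 0.95 (54 degrees): below, it falls shut, above, it falls open. Moment about the hinge: 0.5 N m when shut, 0.1 near 0.85.
- tub: Bystander: white plastic tub, 84 mm wide, 75 mm high, origin under its centre.
- tin: Bystander: low open metal tin, 90 mm wide, 50 mm high, origin under its centre.
- jar: Bystander: glass jar with steel cap, 60 mm wide, 75 mm high, origin under its centre.
- stone_a: Bystander: reddish stone lump 70 x 55 x 35 mm, origin under its centre.
- stone_b: Bystander: dark stone lump 50 x 60 x 40 mm, origin under its centre.
- tiles: Bystander: stack of three stone tiles, 60 x 60 x 24 mm, origin under its centre.
- hammer: Bystander: hammer 200 mm long lying on the bench.
Things that resemble listed ones, but are neither listed nor needed, are in the scene too. What is shaped like the handle but yellow is not meant.

How it is judged:
By the outcome, as a careful person would: the job done as asked, in the order asked, and still so for the second after the job is handed in, while the arm keeps its last pose, push and grip.
It also fails if it takes over 54 s, if anything falls off the work surface, if the arm or the gripper's body presses on something with over 40 N, if the wrist force passes 120 N, or if a joint passes its speed limit or range.

## Working session

There is one attempt and no reset: what is moved stays moved. The work goes in short steps, Python scripts to look and compute and a tool call to move; the robot and the scene stay as the last step left them, time stands still between calls to the robot, and variables do not carry over. Pictures are saved under pics/ and viewed, at most 10 in all, crops included, and the job is handed in when it is done.

Besides the shell and the picture viewer there is one more tool, called after "Request:" by a JSON object that holds its "fn" and its "kwargs", one argument or row to a line. play_rows: Moves the arm, as the interface text tells. Its arguments: {"type":"object","properties":{"rows":{"type":"array"},"squeeze":{"type":"number"}},"required":["rows"]}

```bash
ls; mkdir -p pics; cat > h.py <<'E'
import numpy as np, cv2
from cell import robot, optics
from scipy.spatial.transform import Rotation as R
def snap(n):
    s=robot.observe(); m=optics.camera_model(n); p,d=optics.read_camera(n)
    if n=='wrist':
        T=np.eye(4); T[:3,:3]=R.from_euler('xyz',s['tool_rot']).as_matrix(); T[:3,3]=s['tool_pos']
        T=T@np.array(m['tool_from_camera'])
    else:
        T=np.eye(4); T[:3,:3]=m['rotation']; T[:3,3]=m['origin']
    v,u=np.mgrid[:480,:640]
    P=np.stack([(u-m['cx'])/m['fx']*d,-(v-m['cy'])/m['fy']*d,-d],-1)@T[:3,:3].T+T[:3,3]
    P[d==0]=np.nan
    return p,d,P,T,m
def save(f,p): cv2.imwrite(f,cv2.cvtColor(p,cv2.COLOR_RGB2BGR))
E
python3 - <<'E'
from h import *
for n in('scene','side'):
    p,d,P,T,m=snap(n); save(f'pics/{n}0.png',p); np.savez(f'{n}0.npz',p=p,P=P,T=T)
    print({k:v for k,v in m.items()})
print(robot.observe())
E
```

```text
pics
{'fx': 436.06178040056756, 'fy': 436.06178040056756, 'cx': 326.77287265003537, 'cy': 238.36962242855415, 'origin': array([1.01081794, 0.24067227, 0.8432593 ]), 'rotation': array([0.60011823, 0.00820254, 2.05074755])}
{'fx': 443.6153580721598, 'fy': 443.6153580721598, 'cx': 318.5578861665715, 'cy': 242.1656987084828, 'origin': array([0.0571081 , 0.5085923 , 0.84924078]), 'rotation': array([ 0.76856604,  0.0032554 , -2.39198363])}
{'time': 0.1, 'qpos': array([-1.47602039e+00,  3.42649236e-01,  1.52487804e+00, -7.68405119e-06,
        1.27534263e+00, -1.46015375e-01]), 'qvel': array([ 0.00111172,  0.00091067, -0.00242415, -0.00152261, -0.00032451,
        0.00099714]), 'joint_efforts': array([ 1.18632732e-03, -4.32006419e+01, -2.44693583e+01,  7.18870433e-02,
        5.26256638e-02, -5.29671445e-05]), 'tool_pos': array([ 0.12517991, -0.50954489,  0.24313157]), 'tool_rot': array([-3.14032792e+00, -1.78566748e-04,  2.40793443e-01]), 'contact_force': array([-0.67579344,  0.10312158, -0.20211973]), 'torque': array([ 0.01964205, -0.01886232,  0.02816217]), 'grip_force': 0.0, 'opening': 0.09203157796009562}
```

```bash
sed -i "s/T\[:3,:3\]=m\['rotation'\]/T[:3,:3]=R.from_euler('xyz',m['rotation']).as_matrix()/" h.py
python3 - <<'E'
from h import *
for n in('scene','side'):
    p,d,P,T,m=snap(n); np.savez(f'{n}0.npz',p=p,P=P,T=T)
    print(n,P[::120,::160].round(3).tolist())
E
```

```text
scene [[[0.254, -1.316, 0.145], [-1.016, -2.037, -0.597], [-0.8, -0.747, -0.205], [-0.47, 0.016, 0.118]], [[0.495, -1.279, -0.135], [0.354, -0.653, -0.0], [0.145, -0.24, 0.0], [-0.063, 0.169, 0.0]], [[0.858, -0.71, 0.004], [0.684, -0.379, -0.001], [0.546, -0.025, 0.055], [0.342, 0.288, -0.001]], [[1.097, -1.107, -0.75], [0.911, -0.188, 0.005], [0.765, 0.09, -0.001], [0.621, 0.369, 0.0]]]
side [[[1.639, 0.127, 0.428], [1.621, -0.351, 0.322], [1.632, -1.19, 0.126], [0.983, -1.523, 0.186]], [[1.639, 0.281, 0.118], [1.639, -0.234, -0.106], [1.632, -1.189, -0.518], [0.786, -1.403, -0.273]], [[1.634, 0.476, -0.272], [0.917, 0.199, 0.019], [0.622, -0.1, -0.002], [0.197, 0.007, 0.375]], [[0.878, 0.624, -0.0], [0.617, 0.395, 0.017], [0.373, 0.169, 0.018], [nan, nan, nan]]]
```

View pics/scene0.png

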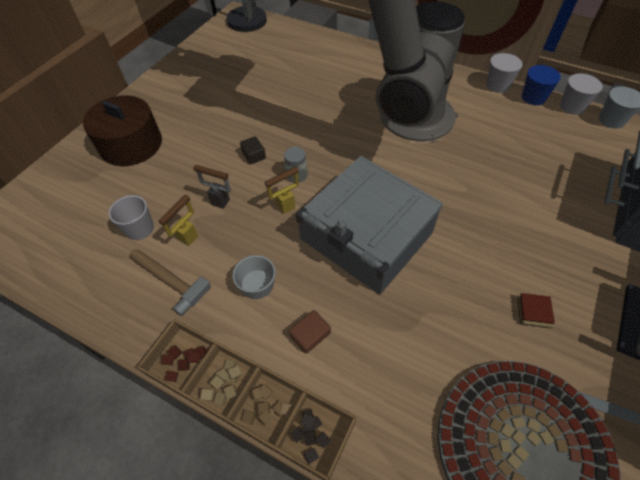

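View pics/side0.png

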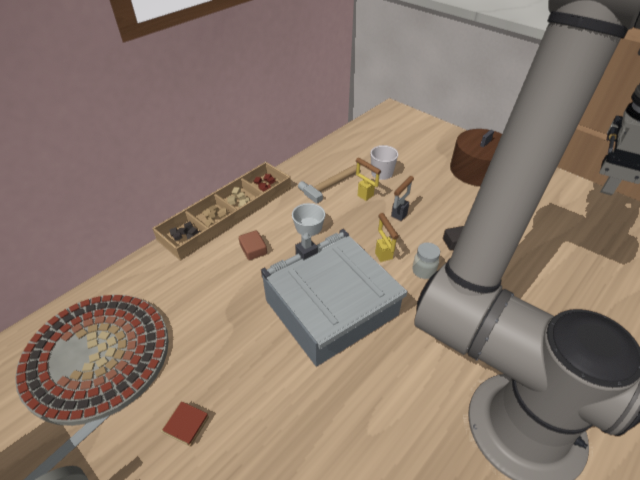

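The scene view has three handle-shaped things: yellow at (284,192), yellow at (183,228), and a dark steel one at (213,187). In the side view the dark one is at (401,200). The dark one fits the description (dark steel socket, not yellow). The stub is at scene (341,235), side (307,245). Next I measure both and confirm with a crop.

```bash
python3 - <<'E'
from h import *
def box(n,u0,v0,u1,v1):
    z=np.load(n+'0.npz'); return z['P'][v0:v1,u0:u1].reshape(-1,3),z['p'][v0:v1,u0:u1].reshape(-1,3).astype(int)
for n,b in(('scene',(190,160,235,212)),('side',(388,172,420,225))):
    P,c=box(n,*b)
    k=(P[:,2]>.095)&(P[:,2]<.13)&(c[:,0]-c[:,2]>25)
    Q=P[k]; mu=Q.mean(0); w=np.linalg.svd(Q-mu)[2][0]; t=(Q-mu)@w
    print(n,'bar',k.sum(),mu.round(4),(mu+w*(t.max()+t.min())/2).round(4),'axis yaw',np.degrees(np.arctan2(w[1],w[0])),w.round(3),np.ptp(t),Q[:,2].max())
    k=(P[:,2]>.01)&(P[:,2]<.048); print(' sock',k.sum(),np.median(P[k],0).round(4), P[k].min(0).round(3),P[k].max(0).round(3))
    k=(P[:,2]>.044)&(P[:,2]<.054); print(' socktop',k.sum(),P[k].mean(0).round(4))
lid=[]
for n,b in(('scene',(295,155,445,290)),('side',(258,225,410,360))):
    P,c=box(n,*b)
    k=(P[:,2]>.092)&(P[:,2]<.112); Q=P[k]
    r=cv2.minAreaRect((Q[:,:2]*1000).astype(np.float32)); print(n,'lid',k.sum(),r,cv2.boxPoints(r).round(0).tolist(),np.median(Q[:,2]))
    k=(P[:,2]>.13)&(P[:,2]<.17); print(' stub',k.sum(),P[k].mean(0).round(4),P[k].min(0).round(3),P[k].max(0).round(3))
    k=(P[:,2]>.120)&(P[:,2]<.128); Q=P[k];print(' hubtop',k.sum(),Q.mean(0).round(4),cv2.minAreaRect((Q[:,:2]*1000).astype(np.float32)))
a=cv2.resize(np.load('scene0.npz')['p'][140:260,100:360],None,fx=3,fy=3); save('pics/crop.png',a)
E
```

```text
scene bar 228 [ 0.529  -0.3148  0.1134] [ 0.5293 -0.3176  0.1134] axis yaw 96.36315359069785 [-0.111  0.994 -0.01 ] 0.0848725405083451 0.11905403199329645
 sock 207 [ 0.5411 -0.3048  0.0284] [ 0.508 -0.335  0.01 ] [ 0.546 -0.298  0.048]
 socktop 110 [ 0.5341 -0.3166  0.0493]
side bar 153 [ 0.5184 -0.3085  0.1126] [ 0.5044 -0.2613  0.1127] axis yaw 106.44813322320468 [-0.283  0.959  0.004] 0.20644249209512372 0.11849071150464574
 sock 181 [ 0.5159 -0.3065  0.0269] [ 0.503 -0.449  0.01 ] [ 0.648 -0.299  0.048]
 socktop 64 [ 0.5154 -0.3176  0.0486]
scene lid 8665 ((447.625244140625, 8.223831176757812), (309.4772644042969, 236.49378967285156), 77.66263580322266) [[299.0, -118.0], [530.0, -168.0], [596.0, 134.0], [365.0, 185.0]] 0.10329665739407057
 stub 135 [0.5564 0.0268 0.1489] [0.544 0.017 0.13 ] [0.563 0.035 0.164]
 hubtop 211 [0.5591 0.0288 0.125 ] ((553.8145141601562, 25.915302276611328), (40.36296844482422, 38.16850280761719), 78.1179428100586)
side lid 8942 ((443.3270263671875, 2.4673309326171875), (319.218017578125, 235.1271514892578), 77.84870910644531) [[295.0, -129.0], [525.0, -178.0], [592.0, 134.0], [362.0, 183.0]] 0.10226121309983827
 stub 115 [0.5475 0.0273 0.1473] [0.54  0.015 0.13 ] [0.561 0.034 0.162]
 hubtop 158 [0.5456 0.0286 0.1243] ((549.1275634765625, 25.069725036621094), (39.49114990234375, 37.903076171875), 77.05581665039062)
```

View pics/crop.png

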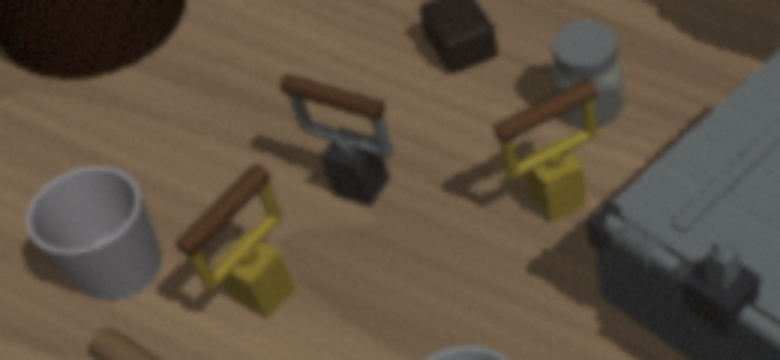

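Crop: the steel handle with the dark socket is at crop (345,130), i.e. scene (215,183); the other two are yellow. So the steel one is the target.

Estimates:
- Bar is at about (0.527,-0.317,0.108), handle yaw about 6°.
- Stub is at about (0.552,0.027), yaw -12.2°.

I'll move above the handle and look again with the wrist camera.

```bash
cat >> h.py <<'E'
def delta(xyz,yaw,tilt=0):
    "shift(cm)/turn from measured pose to a down-pointing TCP pose"
    s=robot.observe(); A=R.from_euler('xyz',s['tool_rot']); B=R.from_euler('xyz',[np.pi,0,yaw])
    print('t',round(s['time'],2),'row',(A.inv().apply(np.array(xyz)-s['tool_pos'])*100).round(2),(A.inv()*B).as_rotvec().round(3))
E
python3 -c "
from h import *
delta((.50,-.317,.25),1.68)"
```

```text
t 0.2 row [40.99 -9.77 -0.65] [-1.000e-03 -1.000e-03 -1.439e+00]
```

Request:
{"fn": "play_rows", "kwargs": {
  "rows": [
    [41,-9.8,-0.6,0,0,-1.44,1],
    [41,-9.8,-0.6,0,0,-1.44,1],
    [41,-9.8,-0.6,0,0,-1.44,1],
    [41,-9.8,-0.6,0,0,-1.44,1],
    [41,-9.8,-0.6,0,0,-1.44,1],
    [41,-9.8,-0.6,0,0,-1.44,1],
    [41,-9.8,-0.6,0,0,-1.44,1],
    [41,-9.8,-0.6,0,0,-1.44,1],
    [41,-9.8,-0.6,0,0,-1.44,1],
    [41,-9.8,-0.6,0,0,-1.44,1],
    [41,-9.8,-0.6,0,0,-1.44,1],
    [41,-9.8,-0.6,0,0,-1.44,1],
    [41,-9.8,-0.6,0,0,-1.44,1]
  ]
}}

```text
time: 1.5
tool_pos: [0.4995, -0.3173, 0.2497]
tool_rot: [-3.141, 0.0, 1.678]
contact_force: [-0.3, -0.3, -0.0]
opening: 0.0919
grip_force: 0.0
```

```bash
python3 - <<'E'
from h import *
print(robot.observe()['tool_pos'],robot.observe()['tool_rot'])
p,d,P,T,m=snap('wrist'); save('pics/w1.png',p); np.savez('w1.npz',p=p,P=P,T=T)
c=p.astype(int)
k=(P[...,2]>.104)&(P[...,2]<.13)&(np.hypot(P[...,0]-.527,P[...,1]+.317)<.06)
Q=P[k]; print(k.sum(),cv2.minAreaRect((Q[:,:2]*1000).astype(np.float32)),Q[:,2].max(),np.argwhere(k).mean(0))
E
```

```text
[ 0.4995351  -0.31732595  0.24973805] [-3.14147908e+00  3.85280278e-05  1.67795301e+00]
1970 ((525.6754760742188, -320.71490478515625), (16.156465530395508, 84.24581909179688), 6.237365245819092) 0.1187825736193332 [237.49238579 351.35177665]
```

View pics/w1.png

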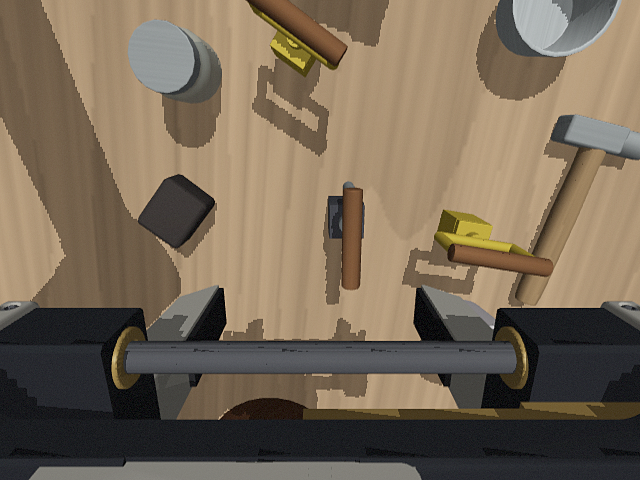

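The bar is at pixel (351,237), measuring 16x84 mm as expected, at (0.5257,-0.3207), yaw 6.2°. The yellow decoy starts about 80 mm to its right, so I'll descend half-open.

```bash
python3 -c "
from h import *
delta((.5257,-.3207,.106),np.radians(96.24))"
```

```text
t 1.55 row [-0.61  2.57 14.38] [-0.     0.    -0.001]
```

Request:
{"fn": "play_rows", "kwargs": {
  "rows": [
    [-0.6,2.6,0,0,0,0,0.5],
    [-0.6,2.6,2,0,0,0,0.5],
    [-0.6,2.6,4,0,0,0,0.5],
    [-0.6,2.6,6,0,0,0,0.5],
    [-0.6,2.6,8,0,0,0,0.5],
    [-0.6,2.6,10,0,0,0,0.5],
    [-0.6,2.6,12,0,0,0,0.5],
    [-0.6,2.6,13.5,0,0,0,0.5],
    [-0.6,2.6,14.3,0,0,0,0.5],
    [-0.6,2.6,14.3,0,0,0,0.5],
    [-0.6,2.6,14.3,0,0,0,0],
    [-0.6,2.6,14.3,0,0,0,0],
    [-0.6,2.6,14.3,0,0,0,0],
    [-0.6,2.6,14.3,0,0,0,0],
    [-0.6,2.6,14.3,0,0,0,0],
    [-0.6,2.6,14.3,0,0,0,0]
  ],
  "squeeze": 25
}}

```text
time: 3.15
tool_pos: [0.5266, -0.3202, 0.1072]
tool_rot: [3.141, 0.001, 1.681]
contact_force: [-0.2, 0.3, 3.0]
opening: 0.0152
grip_force: 25.0
```

Request:
{"fn": "play_rows", "kwargs": {
  "rows": [
    [0,0,-1,0,0,0,0],
    [0,0,-3,0,0,0,0],
    [0,0,-6,0,0,0,0],
    [0,0,-9,0,0,0,0],
    [0,0,-13,0,0,0,0],
    [0,0,-17,0,0,0,0],
    [0,0,-21,0,0,0,0],
    [0,0,-23,0,0,0,0],
    [0,0,-23,0,0,0,0]
  ]
}}

```text
time: 4.05
tool_pos: [0.5272, -0.3204, 0.3406]
tool_rot: [3.137, 0.005, 1.681]
contact_force: [0.8, 1.3, -1.9]
opening: 0.0151
grip_force: 25.0
```

```bash
python3 -c "
from h import *
print(robot.observe())
delta((.552,.027,.33),np.radians(77.8))"
```

```text
{'time': 4.05, 'qpos': array([-6.70308218e-01,  4.69564096e-01,  1.06470719e+00, -1.79347111e-05,
        1.60036599e+00, -7.80408668e-01]), 'qvel': array([ 5.38635832e-04,  4.12058098e-02,  1.01344388e-01,  9.92635896e-05,
       -6.13423657e-02, -8.20925850e-04]), 'joint_efforts': array([-7.46117346e-02, -5.30038512e+01, -2.79850906e+01,  3.26845888e-02,
        6.56699203e-01, -9.45562824e-04]), 'tool_pos': array([ 0.52719157, -0.32044619,  0.34063087]), 'tool_rot': array([3.13666256, 0.00490631, 1.68088409]), 'contact_force': array([ 0.84100219,  1.2539954 , -1.94773164]), 'torque': array([-0.08657665, -0.13667256, -0.03204834]), 'grip_force': 24.999161660671234, 'opening': 0.015123644619902553}
t 4.05 row [34.27  6.28  0.93] [0.006 0.004 0.323]
```

Request:
{"fn": "play_rows", "kwargs": {
  "rows": [
    [1,0.2,0,0,0,0.03,0],
    [3,0.6,0,0,0,0.06,0],
    [6,1.1,0,0,0,0.09,0],
    [9,1.7,0,0,0,0.12,0],
    [12,2.2,0,0,0,0.15,0],
    [15,2.8,0,0,0,0.18,0],
    [18,3.3,0,0,0,0.21,0],
    [21,3.9,0,0,0,0.24,0],
    [24,4.4,0,0,0,0.27,0],
    [27,5,0,0,0,0.3,0],
    [30,5.5,0,0,0,0.32,0],
    [32,5.9,0,0,0,0.323,0],
    [33.5,6.1,0,0,0,0.323,0],
    [34.2,6.3,0.5,0,0,0.323,0],
    [34.2,6.3,0.9,0,0,0.323,0],
    [34.2,6.3,0.9,0,0,0.323,0],
    [34.2,6.3,0.9,0,0,0.323,0],
    [34.2,6.3,0.9,0,0,0.323,0],
    [34.2,6.3,0.9,0,0,0.323,0],
    [34.2,6.3,0.9,0,0,0.323,0]
  ]
}}

```text
time: 6.05
tool_pos: [0.5516, 0.0265, 0.3278]
tool_rot: [3.141, 0.0, 1.357]
contact_force: [1.2, 0.2, -2.2]
opening: 0.0154
grip_force: 25.0
```

```bash
python3 - <<'E'
from h import *
s=robot.observe(); print(s['tool_pos'],s['tool_rot'],s['contact_force'])
ims=[]
for n in('scene','side'):
    p,d,P,T,m=snap(n); np.savez(n+'1.npz',p=p,P=P,T=T)
    c=np.array([.552,.027,.2]); q=(c-T[:3,3])@T[:3,:3]; u=int(m['cx']+m['fx']*q[0]/-q[2]); v=int(m['cy']-m['fy']*q[1]/-q[2]); print(n,u,v)
    ims.append(cv2.resize(p[v-60:v+60,u-45:u+45],None,fx=4,fy=4,interpolation=2))
save('pics/s1.png',np.hstack(ims))
p,d,P,T,m=snap('wrist'); save('pics/w2.png',p);np.savez('w2.npz',p=p,P=P,T=T)
E
```

```text
[0.55163931 0.02647655 0.32784897] [3.14124555e+00 1.18251470e-04 1.35729199e+00] [ 1.17562598  0.15196027 -2.21236023]
scene 341 209
side 303 221
```

View pics/s1.png

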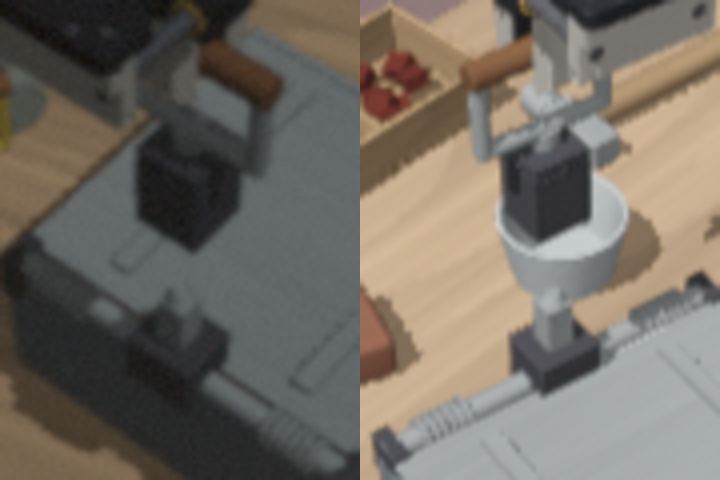

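View pics/w2.png

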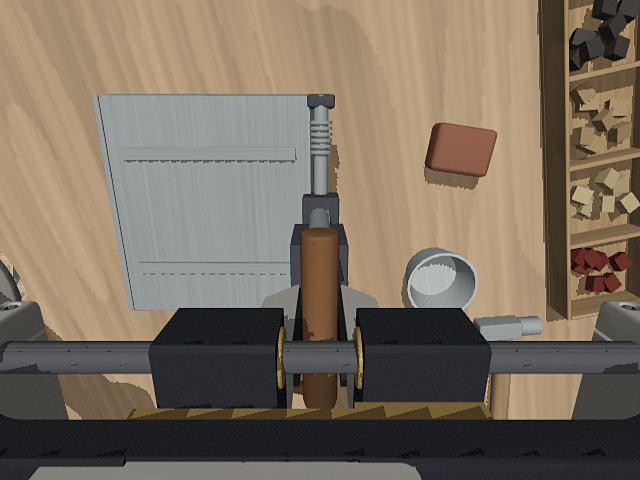

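```bash
cat > rel.py <<'E'
from h import *
a=np.radians(-12.2); Rz=np.array([[np.cos(a),np.sin(a)],[-np.sin(a),np.cos(a)]])
c=np.array([.552,.027])
def faces(P,z0,z1,hx,hy,name):
    P=P.reshape(-1,3);k=(P[:,2]>z0)&(P[:,2]<z1); X=(P[k][:,:2]-c)@Rz.T; k2=(abs(X)<.035).all(1); X=X[k2]
    r=cv2.minAreaRect((X*1000).astype(np.float32)); h=[np.percentile(X[:,i],q)*1000 for i in(0,1) for q in(3,97)]
    # face fits: points near the max y face and the x extremes
    print(name,len(X),'x3/97,y3/97',np.round(h,1),end=' ')
    for i,s in((0,1),(0,-1),(1,1)):
        e=np.percentile(X[:,i]*s,85)*s; k=abs(X[:,i]-e)<.003; j=1-i
        if k.sum()>12 and np.ptp(X[k][:,j])>.010:
            f=np.polyfit(X[k][:,j],X[k][:,i],1); print('face','xy'[i],s,'ctr %.1f slope %.1fdeg n%d'%((f[1]-s*(hx,hy)[i])*1000,np.degrees(f[0]),k.sum()),end='; ')
    print()
import sys
if __name__=='__main__':
  for n in('scene','side'):
    P=np.load(n+'1.npz')['P']
    faces(P,.23,.265,.017,.017,n+' sock')
    faces(P,.23,.245,.017,.017,n+' sock lo')
    faces(P,.255,.268,.017,.017,n+' sock hi')
    faces(P,.129,.155,.008,.008,n+' stub')
    faces(P,.108,.122,.018,.020,n+' hub')
E
python3 rel.py
python3 - <<'E'
from h import *
P=np.load('w2.npz')['P']
# lid from above: fit top
k=(P[...,2]>.098)&(P[...,2]<.108); k[:90]=0;k[:, :95]=0;k[:,340:]=0;k[305:]=0
Q=P[k];r=cv2.minAreaRect((Q[:,:2]*1000).astype(np.float32));print(r,cv2.boxPoints(r).round())
# shaft right edge: pixels rows 110-190 
for v in range(110,195,12):
    row=P[v,300:345]; h=row[:,2]>.085; u=np.nonzero(h&(np.arange(300,345)>308))[0]; print(v,u.min()+300,u.max()+300,P[v,u.max()+300-8].round(4))
k=(P[...,2]>.120)&(P[...,2]<.130); Q=P[k];print(k.sum(),cv2.minAreaRect((Q[:,:2]*1000).astype(np.float32)),Q.mean(0))
E
```

```text
scene sock 310 x3/97,y3/97 [-13.3  17.4 -14.   18.2] face x 1 ctr -0.6 slope -0.3deg n191; face y 1 ctr 0.4 slope -1.1deg n148; 
scene sock lo 129 x3/97,y3/97 [-14.1  17.1 -14.   18.1] face x 1 ctr -0.7 slope -0.1deg n76; face y 1 ctr 0.4 slope -1.2deg n64; 
scene sock hi 108 x3/97,y3/97 [ -5.3  17.7 -13.7  18.3] face x 1 ctr -0.5 slope -0.6deg n74; face y 1 ctr 0.6 slope -2.6deg n48; 
scene stub 86 x3/97,y3/97 [-5.5  9.4 -8.3  7.1] face x 1 ctr 0.5 slope -1.0deg n55; face y 1 ctr -1.9 slope -3.3deg n44; 
scene hub 108 x3/97,y3/97 [-11.4  19.5 -20.2  28.8] face x 1 ctr 0.5 slope -0.2deg n59; face x -1 ctr 15.7 slope 0.6deg n13; face y 1 ctr -1.8 slope -1.5deg n44; 
side sock 286 x3/97,y3/97 [-20.7  11.2 -16.9  16.7] face x -1 ctr -1.9 slope 0.1deg n184; face y 1 ctr -1.1 slope 1.3deg n119; 
side sock lo 122 x3/97,y3/97 [-20.6  12.7 -16.9  16.7] face x -1 ctr -1.8 slope 0.2deg n77; face y 1 ctr -1.1 slope 0.6deg n51; 
side sock hi 108 x3/97,y3/97 [-20.2   7.8 -17.5  16.9] face x -1 ctr -1.8 slope 0.3deg n72; face y 1 ctr -0.9 slope 2.4deg n43; 
side stub 87 x3/97,y3/97 [-10.3   6.8  -9.6   5.6] face x -1 ctr -0.4 slope 2.8deg n52; face y 1 ctr -3.7 slope 1.4deg n43; 
side hub 102 x3/97,y3/97 [-20.9  12.1 -20.6  17.5] face x -1 ctr -0.9 slope 0.2deg n63; face y 1 ctr -3.5 slope 1.5deg n41; 
((455.2439880371094, 48.88404846191406), (219.11256408691406, 235.15597534179688), 77.85400390625) [[317. -33.]
 [547. -83.]
 [593. 131.]
 [363. 181.]]
110 309 327 [0.5717 0.1214 0.1079]
122 309 331 [0.5731 0.1101 0.1117]
134 309 331 [0.5708 0.0995 0.1119]
146 309 331 [0.5685 0.0887 0.1108]
158 309 327 [0.5623 0.0782 0.1068]
170 309 327 [0.5598 0.0669 0.1071]
182 309 327 [0.5573 0.0554 0.1073]
194 309 337 [0.5645 0.0408 0.1031]
717 ((552.8697509765625, 31.005523681640625), (25.657407760620117, 35.464637756347656), 78.16702270507812) [0.55387359 0.03364667 0.12575471]
```

Both cameras agree: the socket must go +1.2 mm along stub x and -2.4 mm along stub y, and the yaw is fine. In tool axes that is ty +0.12, tx -0.24 cm. I'll descend to partial engagement.

Request:
{"fn": "play_rows", "kwargs": {
  "rows": [
    [-0.24,0.12,1,0,0,0,0],
    [-0.24,0.12,2.5,0,0,0,0],
    [-0.24,0.12,4,0,0,0,0],
    [-0.24,0.12,5,0,0,0,0],
    [-0.24,0.12,5.3,0,0,0,0],
    [-0.24,0.12,5.3,0,0,0,0],
    [-0.24,0.12,5.3,0,0,0,0],
    [-0.24,0.12,5.6,0,0,0,0],
    [-0.24,0.12,5.9,0,0,0,0],
    [-0.24,0.12,6.2,0,0,0,0],
    [-0.24,0.12,6.5,0,0,0,0],
    [-0.24,0.12,6.8,0,0,0,0],
    [-0.24,0.12,7.1,0,0,0,0],
    [-0.24,0.12,7.4,0,0,0,0]
  ]
}}

```text
time: 7.6
tool_pos: [0.5523, 0.0242, 0.2534]
tool_rot: [-3.142, 0.0, 1.358]
contact_force: [0.2, 0.3, -2.7]
opening: 0.0151
grip_force: 25.0
```

Request:
{"fn": "play_rows", "kwargs": {
  "rows": [
    [0,0,0.3,0,0,0,0],
    [0,0,0.6,0,0,0,0],
    [0,0,0.9,0,0,0,0],
    [0,0,1.2,0,0,0,0],
    [0,0,1.5,0,0,0,0],
    [0,0,1.8,0,0,0,0],
    [0,0,2.0,0,0,0,0],
    [0,0,2.15,0,0,0,0],
    [0,0,2.3,0,0,0,0],
    [0,0,2.3,0,0,0,0]
  ]
}}

```text
time: 8.6
tool_pos: [0.5528, 0.0242, 0.2322]
tool_rot: [3.139, -0.0, 1.358]
contact_force: [-2.5, -0.8, 6.0]
opening: 0.0154
grip_force: 25.0
```

```bash
python3 - <<'E'
from h import *
from rel import faces
ims=[]
for n,(u,v) in(('scene',(341,215)),('side',(303,227))):
    p,d,P,T,m=snap(n); ims.append(cv2.resize(p[v-60:v+60,u-45:u+45],None,fx=4,fy=4,interpolation=2))
    faces(P,.135,.165,.017,.017,n+' sock'); faces(P,.108,.122,.018,.02,n+' hub')
    k=(P[...,2]>.096)&(P[...,2]<.110)&(P[...,0]<.5)&(P[...,0]>.33)&(abs(P[...,1]-.03)<.1); print('lid z',np.median(P[k][:,2]))
save('pics/s2.png',np.hstack(ims)); print(robot.observe()['contact_force'])
E
```

```text
scene sock 193 x3/97,y3/97 [-12.8  18.4 -16.   16.1] face x 1 ctr 0.5 slope -0.3deg n119; face y 1 ctr -1.6 slope -0.6deg n89; 
scene hub 104 x3/97,y3/97 [-12.6  19.7 -16.3  26.7] face x 1 ctr 0.8 slope -0.5deg n58; face x -1 ctr 17.6 slope 2.7deg n14; face y 1 ctr -2.0 slope -1.5deg n45; 
lid z 0.10331223424559477
side sock 197 x3/97,y3/97 [-19.3  12.7 -19.   14.5] face x -1 ctr -0.8 slope -0.2deg n128; face y 1 ctr -3.4 slope 0.7deg n84; 
side hub 101 x3/97,y3/97 [-20.9  14.2 -19.6  17.2] face x -1 ctr -0.6 slope 1.7deg n61; face y 1 ctr -3.7 slope 0.5deg n37; 
lid z 0.10228030005897071
[-1.28692378 -0.62821421  7.11588635]
```

View pics/s2.png

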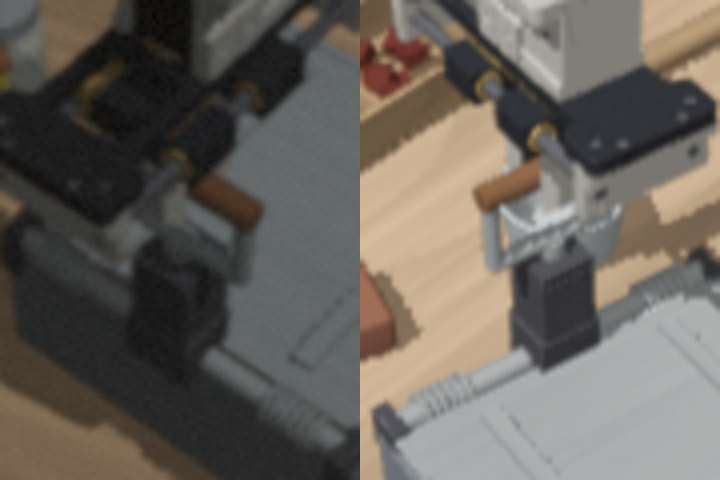

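The handle is fully home: no gap to the hub at crop (180,320) and (555,330), the crossbar is parallel to the hinge, and the lid is level (z about 0.103). Next I swing along the arc.

Request:
{"fn": "play_rows", "kwargs": {
  "rows": [
    [0,0.27,0,0,0,0,0],
    [0,0.8,0.02,0,0,0,0],
    [0,1.33,0.07,0,0,0,0],
    [0,1.99,0.15,0,0,0,0],
    [0,2.64,0.27,0,0,0,0],
    [0,3.29,0.41,0,0,0,0],
    [0,3.93,0.59,0,0,0,0],
    [0,4.56,0.8,0,0,0,0],
    [0,5.18,1.05,0,0,0,0],
    [0,5.18,1.05,0,0,0,0],
    [0,5.18,1.05,0,0,0,0]
  ]
}}

```text
time: 9.8
tool_pos: [0.603, 0.0132, 0.2203]
tool_rot: [3.141, 0.0, 1.358]
contact_force: [-2.8, -0.5, 3.0]
opening: 0.0152
grip_force: 25.0
```

```bash
cat > lid.py <<'E'
from h import *
a=np.radians(-12.2); X=np.array([np.cos(a),np.sin(a)]);Y=np.array([-np.sin(a),np.cos(a)]); c=np.array([.5525,.0245])
def lid(n):
    p,d,P,T,m=snap(n); Q=P.reshape(-1,3); Q=Q[~np.isnan(Q[:,0])]
    x=(Q[:,:2]-c)@X; y=(Q[:,:2]-c)@Y; z=Q[:,2]-.1
    r=np.hypot(x,z); k=(abs(y)<.1)&(r>.05)&(r<.2)&(x<-.02)&(z>0.012)
    if n=='side': k&=True
    t=np.arctan2(z[k],-x[k]); 
    h,e=np.histogram(t,40,(0,1.4)); t0=e[h.argmax()]+.017; g=abs(t-t0)<.08
    # line fit
    f=np.polyfit(-x[k][g],z[k][g],1) if t0<.9 else None
    C=np.cov(x[k][g],z[k][g]); w=np.linalg.eigh(C)[1][:,1]; ang=np.arctan2(abs(w[1]),abs(w[0]))
    print(n,'lid',g.sum(),'angle %.3f  median polar %.3f'%(ang,np.median(t[g])))
    return p,P
if __name__=='__main__':
    s=robot.observe(); b=(s['tool_pos'][:2]-c)@X; print('t',s['time'],'bar angle',np.arctan2(b,s['tool_pos'][2]+.001-.1),'r',np.hypot(b,s['tool_pos'][2]-.099),s['contact_force'],s['torque'],s['tool_rot'])
    for n in('scene','side'): p,P=lid(n); save(f'pics/lid_{n}_{s["time"]:.2f}.png',p)
E
python3 lid.py
```

```text
t 9.8 bar angle 0.4035595177556385 r 0.13186610780366037 [-2.84387533 -0.53915093  2.9903852 ] [ 0.00157302  0.52725491 -0.00175666] [3.14126945e+00 1.32923732e-04 1.35771882e+00]
scene lid 4672 angle 0.364  median polar 0.388
side lid 3738 angle 0.364  median polar 0.374
```

Request:
{"fn": "play_rows", "kwargs": {
  "rows": [
    [0,0.3,0.13,0,0,0,0],
    [0,0.61,0.28,0,0,0,0],
    [0,1.2,0.58,0,0,0,0],
    [0,1.77,0.91,0,0,0,0],
    [0,2.33,1.27,0,0,0,0],
    [0,2.87,1.66,0,0,0,0],
    [0,3.39,2.08,0,0,0,0],
    [0,3.89,2.52,0,0,0,0],
    [0,4.36,2.98,0,0,0,0],
    [0,4.81,3.47,0,0,0,0],
    [0,5.24,3.98,0,0,0,0],
    [0,5.64,4.51,0,0,0,0],
    [0,6.01,5.06,0,0,0,0],
    [0,6.29,5.52,0,0,0,0],
    [0,6.55,5.98,0,0,0,0],
    [0,6.79,6.46,0,0,0,0],
    [0,6.79,6.46,0,0,0,0],
    [0,6.79,6.46,0,0,0,0]
  ]
}}

```text
time: 11.7
tool_pos: [0.6697, -0.0012, 0.1556]
tool_rot: [3.141, 0.0, 1.358]
contact_force: [2.3, -0.4, 0.2]
opening: 0.015
grip_force: 25.0
```

```bash
python3 lid.py
```

```text
t 11.7 bar angle 1.1297523519207922 r 0.13262999212467205 [ 2.34109075 -0.42230241  0.22018706] [-0.17958969 -0.20366051  0.04615745] [3.14066760e+00 3.66454320e-05 1.35773545e+00]
scene lid 5176 angle 1.166  median polar 1.186
side lid 1488 angle 1.165  median polar 1.128
```

The lid is at 1.165 rad, 12° past balance. Now I ease it back.

Request:
{"fn": "play_rows", "kwargs": {
  "rows": [
    [0,-0.11,-0.24,0,0,0,0],
    [0,-0.24,-0.47,0,0,0,0],
    [0,-0.37,-0.7,0,0,0,0],
    [0,-0.5,-0.94,0,0,0,0],
    [0,-0.64,-1.16,0,0,0,0],
    [0,-0.78,-1.39,0,0,0,0],
    [0,-0.93,-1.61,0,0,0,0],
    [0,-1.08,-1.83,0,0,0,0],
    [0,-1.2,-2.0,0,0,0,0],
    [0,-1.31,-2.16,0,0,0,0],
    [0,-1.43,-2.32,0,0,0,0],
    [0,-1.55,-2.47,0,0,0,0],
    [0,-1.64,-2.58,0,0,0,0],
    [0,-1.72,-2.68,0,0,0,0],
    [0,-1.81,-2.78,0,0,0,0],
    [0,-1.89,-2.88,0,0,0,0],
    [0,-1.89,-2.88,0,0,0,0],
    [0,-1.89,-2.88,0,0,0,0],
    [0,-1.89,-2.88,0,0,0,0]
  ]
}}

```text
time: 13.7
tool_pos: [0.651, 0.0028, 0.1846]
tool_rot: [3.141, 0.0, 1.358]
contact_force: [1.4, 0.5, -0.1]
opening: 0.0151
grip_force: 25.0
```

```bash
python3 lid.py
```

```text
t 13.7 bar angle 0.867308557099118 r 0.13227316486669083 [ 1.42547203  0.53587817 -0.08045436] [-0.15881765 -0.67871586 -0.02282151] [3.14089301e+00 6.76366280e-05 1.35774993e+00]
scene lid 6047 angle 0.799  median polar 0.819
side lid 844 angle 0.798  median polar 0.806
```

Request:
{"fn": "play_rows", "kwargs": {
  "rows": [
    [0,0.05,0.06,0,0,0,0],
    [0,0.1,0.12,0,0,0,0],
    [0,0.15,0.18,0,0,0,0],
    [0,0.15,0.18,0,0,0,0],
    [0,0.15,0.18,0,0,0,0],
    [0,0.15,0.18,0,0,0,0],
    [0,0.15,0.18,0,0,0,0],
    [0,0.15,0.18,0,0,0,0]
  ]
}}

```text
time: 14.6
tool_pos: [0.6525, 0.0026, 0.1828]
tool_rot: [3.141, 0.0, 1.358]
contact_force: [3.3, -0.8, 2.7]
opening: 0.0155
grip_force: 25.0
```

```bash
python3 lid.py; python3 - <<'E'
import cv2,glob,numpy as np
a=sorted(glob.glob('pics/lid_*_14.*png'));print(a)
cv2.imwrite('pics/fin.png',np.hstack([cv2.resize(cv2.imread(a[0])[120:300,250:450],None,fx=2,fy=2),cv2.resize(cv2.imread(a[1])[150:330,230:430],None,fx=2,fy=2)]))
E
```

```text
t 14.6 bar angle 0.8847050112710321 r 0.13227135595202016 [ 3.34631314 -0.7591118   2.68957155] [-0.1405976  -0.79795672 -0.02819023] [3.14088114e+00 2.39505236e-05 1.35777325e+00]
scene lid 5986 angle 0.818  median polar 0.837
side lid 704 angle 0.817  median polar 0.824
['pics/lid_scene_14.60.png', 'pics/lid_side_14.60.png']
```

View pics/fin.png

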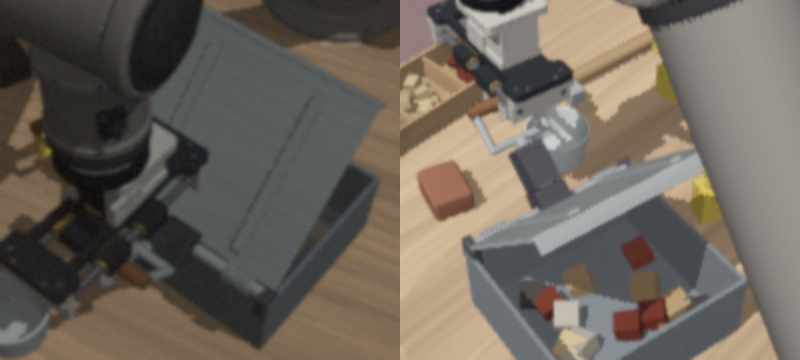

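The final view shows the socket seated on the hub, the fingers still on the crossbar, and the lid at 0.818 rad, about 7.5° short of balance. The bar radius is unchanged, so the handle is still home. I'll check that it holds steady, then hand in.

Request:
{"fn": "play_rows", "kwargs": {
  "rows": [
    [0,0,0,0,0,0,0],
    [0,0,0,0,0,0,0],
    [0,0,0,0,0,0,0],
    [0,0,0,0,0,0,0],
    [0,0,0,0,0,0,0],
    [0,0,0,0,0,0,0],
    [0,0,0,0,0,0,0],
    [0,0,0,0,0,0,0]
  ]
}}

```text
time: 15.5
tool_pos: [0.6524, 0.0025, 0.1828]
tool_rot: [3.141, 0.0, 1.358]
contact_force: [4.9, -0.0, 4.1]
opening: 0.0147
grip_force: 25.0
```

```bash
python3 lid.py && python3 -c "
from cell import robot
print(robot.hand_in())"
```

```text
t 15.5 bar angle 0.8847322481179715 r 0.13224317559916984 [ 4.856513   -0.02297893  4.12096132] [-0.17185811 -1.0352517  -0.01645366] [3.14097527e+00 5.22337466e-05 1.35774860e+00]
scene lid 5975 angle 0.818  median polar 0.837
side lid 703 angle 0.816  median polar 0.824
the job is handed in; nothing more can be done
None
```

The job is handed in at 15.6 s: I fitted the handle fully onto the stub, swung the lid to about 67° (12° past balance), eased it back, and it was holding steady by the handle at about 47°, roughly 7.5° short of balance.

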